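# Surface-temperature check of a slide-drying plate

## Robot

A 7-joint arm with a two-finger parallel gripper is mounted at the origin on a cart in front of the work surface, level with it; the furniture and walls round the work are solid. World frame = base frame: x ahead of the robot, y to its left, z up, the work surface at z = 0. Lengths are in mm, angles in rad, forces in N, time in s.
With the tool pointing down it reaches from about 400 to 900 mm from the base axis. Payload 5.5 kg.
Tool frame: the origin (TCP) lies at the very end of the fingers, on their centre line; the grasp point (between the pads) lies pinch_z behind it (pinch_z is the distance from the TCP to the grasp point, in mm); z points along the fingers, y is the line along which they close (so a half turn about z gives the same grasp; the last joint's range is limited). The gripper opens to 92 mm and grips with 3 to 60 N. Pads are 19 mm wide; open, the fingers measure 130 mm over their backs; the gripper's body (75 mm by 190 mm) begins 47 mm behind the grasp point.
Start: joints at [-0.979, 0.501, -0.427, 1.55, 0.221, 1.138, -0.21], TCP at [209.852, 615.193, 226.729] pointing down, gripper open.
Joint ranges: [-2.88, 2.88], [-0.31, 2.03], [-1.54, 1.56], [0.2, 2.42], [-1.41, 4.55], [0.19, 2.02], [-2.57, 2.57]. Speed limits (rad/s): [2.57, 2.57, 3.14, 3.14, 3.14, 3.14, 3.14].

## Interface

Orientations are given as a rotation vector (axis times angle).
In Python, from plant import get_state, get_image, finish_job, spot_in, cut_out, pinch_z gives the robot as it stands.
- The arm moves only by the tool play_rows, never from a script. Its arguments are lists of equal length, an entry for each row: "slide": the shift along the tool's x, y, z in mm, a list of three; "turn": the turn about the tool's z in degrees; "hand": the opening, from -1 (shut) to 1 (fully open), so that 0 is half open. A call has 1 to 12 rows; each row shifts and turns the commanded pose from where the row before left it, along the tool's axes as they then stand; what a row does not reach is not made up. A row lasts 1/8 s, in which the tool goes at most 62.5 mm and 10.7 degrees, less where a joint would pass 70% of its speed; a pose out of reach is approached as far as the arm can. A call with a gripper value outside its range is refused whole. The fingers move at their own pace and stop on an object; "grip_force" is the grip in N (left out, the last holds). Time passes only in rows, so rows that do not move let the fingers close. It gives the time, the measured TCP pose, the force, the opening and the grip force at its end, in the units of the state.
- get_state(): the state, without advancing time (a new reading comes with each control period).
- get_image(name): name is "scene" or "side" or "wrist"; returns a dict with "img" (400x640x3 uint8, blue, green, red), "camera_matrix" (3x3 intrinsics, pixels), "world_to_cam" (4x4, takes a point from world to camera coordinates). Camera axes: x right, y down, z forward; pixel columns grow to the right and rows downward; lengths in mm; the calibration is good to about 2 mm. A picture is of the moment at which its call begins. There is no depth.
- finish_job(): hands the job in; it is judged then, once.
Trained networks look in the newest picture that a camera, given by its name, has taken for a name from the list of things; names that differ only in an ending like _2 or _b are one class to them, and where a whole thing is asked for, a point or a joint stands for the part that bears it (a point fixed in the world has none). Each returns a list of dicts, best first, with "confidence" (0 to 1); they miss things now and then, are a little off and sometimes report something else, mostly with a low value. They report only what shows in the picture. A call takes as long as a camera call. They do not tell look-alikes from the thing itself.
- spot_in(camera, name): "box" ([left, top, width, height] in pixels, round what is visible of it).
- cut_out(camera, name): "pixels" (400x640 bool, what is visible of it) and "box" ([left, top, width, height] in pixels, round what is visible of it).
The state is a dict: "time_s": time; "q": joint angles; "qd": joint speeds; "joint_torque": joint torques, N m; "position": TCP position; "ee_rot": TCP orientation; "wrist_force": force on the tool from outside, world axes, zero at the start; "wrist_torque": the same for the moment, N m; "width": finger opening in mm; "finger_force": force on a finger pad.
Only numpy, scipy, OpenCV 4.12 (cv2) and the standard library are available. Lean on these libraries where they do the work, as an engineer would, in place of code of your own. Each camera call takes 0.05 s, during which the arm holds its last target. There are 200 camera calls.

## Task

Do the routine surface check of the slide dryer: swing its clear cover fully open, then draw the stick probe straight up out of its stand and set its sprung sensor foot inside the ring at the middle of the sloping plate. Hold the probe square to the sloping plate, pressing lightly so that the sprung foot is pushed in about half way (not bottomed), and finish while still holding it there; leave the other things on the bench where they are.

Things in the scene. Friction and masses are not known exactly. Their poses are not given: they have to be found in the camera images.
- dryer: slide dryer: white wedge-shaped housing 244 mm wide (y), about 186 mm deep; origin at the centre of its underside, x to its high rear side, y to its left as seen from the low front. Stands fast, right of a tall water bath. The sloping top rises from 44 mm at the front to 110 mm at the rear; a dial and a switch sit at the outer ends of the front face.
- drying_plate: bare aluminium plate 150 x 198 mm in the dryer's sloping top, under the cover, with five thin dark rings (middle and four corners). Origin: centre of its surface, 80 mm above the bench = centre of the middle ring (22 mm inside diameter). z square out of the plate, x up the slope, y to the left; slope 20 degrees (0.349 rad), low side at the front.
- cover (a joint): angle of the dryer's clear cover about its rear hinge, rad: 0 shut (lying on the slope), grows as the front is lifted, 1.85 at its stop (then about upright). A stiff hinge (0.25 N m) keeps it wherever it is left. It may start a little ajar. Open, its tab reaches about 0.33 m above the bench.
- cover_tab (a point): grip point in the cover's lift tab, a grey tongue in the middle of the cover's front edge: 22 mm wide (y), 10 mm thick, 40 mm long; the point is 28 mm out from the cover's front wall, 13 mm from the tab's end, at half thickness, 206 mm from the hinge line. Free air in front of the housing beside and below the tab.
- cover_hinge (a point): point on the cover's hinge line, at the middle of its length, at the top rear edge of the dryer; the line runs along the dryer's y.
- probe_stand: grey upright column 46 x 38 mm, 88 mm high, on a black foot 72 x 68 mm; stands fast on the bench; origin at the centre of its underside, z up. The probe stands in the well in its top.
- probe: stick surface thermometer 145 mm long, 90 g, upright in the stand, sensor down: white handle 26 (x) x 18 (y) x 95 mm, steel stem 10 mm thick, sprung foot. Origin on the axis at the handle's underside; z along the axis to the handle's top; the unpressed foot's face is 50 mm below it. The handle sits 24 mm deep in the stand's well (clearance 1.5 mm a side); it must rise 75 mm to clear it.
- probe_grip (a point): point on the probe's axis in the handle, 65 mm above the probe's origin (30 mm below the handle's top, 115 mm from the unpressed foot's face): where to grip, across the 18 mm (y) width of the handle.
- sensor_tip (a point): centre of the face of the sensor foot, a copper disc 10 mm across at the probe's lower end; moves with the foot.
- sensor_foot (a joint): how far the sprung sensor foot is pushed into the probe, m: 0 free, 0.008 bottomed. Spring: 1.35 N to begin to move, 3.2 N half way, 5 N bottomed.
- beaker: bystander: plastic beaker 52 mm across, 65 mm high, origin at the centre of its underside; stands in one of two places right of the dryer, the probe stand in the other
- staining_jar: bystander: lidded glass jar 55 mm across, 114 mm high, behind the dryer, origin at the centre of its underside
- forceps_curved: bystander: steel forceps 126 mm long lying near the bench's front edge, origin at their middle
Mind the look-alikes: they are no part of the job. Of the things shaped like the probe, the white one is meant.

How it is judged:
By the outcome, as a careful person would: the job done as asked, in the order asked, and still so for the second after the job is handed in, while the arm keeps its last pose, push and grip.
It also fails if it takes over 61 s, if anything falls off the work surface, if the arm or the gripper's body presses on something with over 40 N, if the wrist force passes 120 N, or if a joint passes its speed limit or range.

## Working session

There is one attempt and no reset: what is moved stays moved. The work goes in short steps, Python scripts to look and compute and a tool call to move; the robot and the scene stay as the last step left them, time stands still between calls to the robot, and variables do not carry over. Pictures are saved under pics/ and viewed, at most 10 in all, crops included, and the job is handed in when it is done.

Besides the shell and the picture viewer there is one more tool, called after "Call:" by a JSON object that holds its "fn" and its "kwargs", one argument or row to a line. play_rows: Moves the arm, as the interface text tells. Its arguments: {"type":"object","properties":{"slide":{"type":"array","items":{"type":"array","items":{"type":"number"}}},"turn":{"type":"array","items":{"type":"number"}},"hand":{"type":"array","items":{"type":"number"}},"grip_force":{"type":"number"}},"required":["slide","turn","hand"]}

```bash
ls; mkdir -p pics; python3 - <<'E'
from plant import *
import cv2,numpy as np
s=get_state();print(s,pinch_z)
for n in ["scene","side"]:
    d=get_image(n);cv2.imwrite(f"pics/{n}0.png",d["img"])
    print(n,d["camera_matrix"].tolist(),np.round(d["world_to_cam"],3).tolist())
    for k in ["dryer","drying_plate","cover","cover_tab","probe_stand","probe","beaker","staining_jar"]:
        print(k,[(np.round(r["box"]).tolist(),round(r["confidence"],2)) for r in spot_in(n,k)][:4])
E
```

```text
pics
{'time_s': 0.0, 'q': array([-0.97882302,  0.5018567 , -0.4267909 ,  1.55144864,  0.22083259,
        1.13828932, -0.21031428]), 'qd': array([-1.63783013e-04, -3.11085329e-06, -1.39328880e-03, -1.54350585e-04,
        8.19833710e-04,  1.44178007e-04, -4.10770924e-04]), 'joint_torque': array([ 5.47725340e-04, -5.66595805e+01, -5.81574887e+00, -2.79107684e+01,
       -6.85933814e-02,  3.07858363e-02,  1.80841826e-04]), 'position': array([209.69916152, 614.50825792, 225.67334233]), 'ee_rot': array([-5.13971002e-01, -3.09889957e+00,  2.99180126e-03]), 'wrist_force': array([-0.11815248,  0.19864132, -0.30852884]), 'wrist_torque': array([-0.00051502,  0.01885604,  0.02136368]), 'finger_force': 0.0, 'width': 91.65212531270312} 18.8
scene [[383.20616326831146, 0.0, 321.1780031317409], [0.0, 383.20616326831146, 200.52353118355785], [0.0, 0.0, 1.0]] [[-0.657, -0.754, -0.01, 301.567], [-0.536, 0.477, -0.696, 455.477], [0.529, -0.452, -0.718, 571.548], [0.0, 0.0, 0.0, 1.0]]
dryer [([208.0, 177.0, 137.0, 133.0], 0.85), ([394.0, 200.0, 35.0, 42.0], 0.51)]
drying_plate []
cover [([218.0, 175.0,
[... 354 characters left out ...]
5.0], 0.93)]
side [[422.52965932915123, 0.0, 315.81685465649156], [0.0, 422.52965932915123, 203.64441480781002], [0.0, 0.0, 1.0]] [[0.543, -0.839, 0.015, -440.035], [-0.622, -0.415, -0.664, 374.513], [0.564, 0.351, -0.748, 660.077], [0.0, 0.0, 0.0, 1.0]]
dryer [([209.0, 131.0, 131.0, 116.0], 0.8)]
drying_plate []
cover [([207.0, 131.0, 127.0, 97.0], 0.6)]
cover_tab [([205.0, 132.0, 128.0, 99.0], 0.74)]
probe_stand [([327.0, 278.0, 40.0, 58.0], 0.71)]
probe [([384.0, 242.0, 17.0, 46.0], 0.86), ([302.0, 238.0, 15.0, 47.0], 0.81), ([345.0, 265.0, 18.0, 30.0], 0.57), ([208.0, 132.0, 131.0, 118.0], 0.4)]
beaker [([354.0, 227.0, 29.0, 37.0], 0.84)]
staining_jar [([340.0, 136.0, 24.0, 49.0], 0.73)]
```

```bash
python3 - <<'E'
import cv2
a=cv2.imread("pics/scene0.png")[130:330,190:450];b=cv2.imread("pics/side0.png")[110:350,190:450]
cv2.imwrite("pics/a.png",cv2.resize(a,None,fx=3,fy=3,interpolation=cv2.INTER_CUBIC)[:600])
cv2.imwrite("pics/b.png",cv2.resize(b,None,fx=2.5,fy=2.5,interpolation=cv2.INTER_CUBIC)[:600])
E
```

```text
(no output)
```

View pics/a.png

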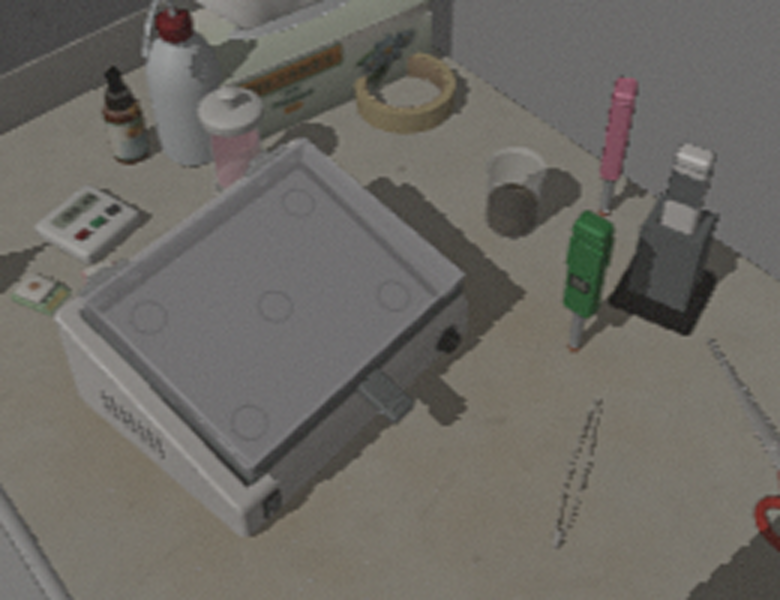

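View pics/b.png

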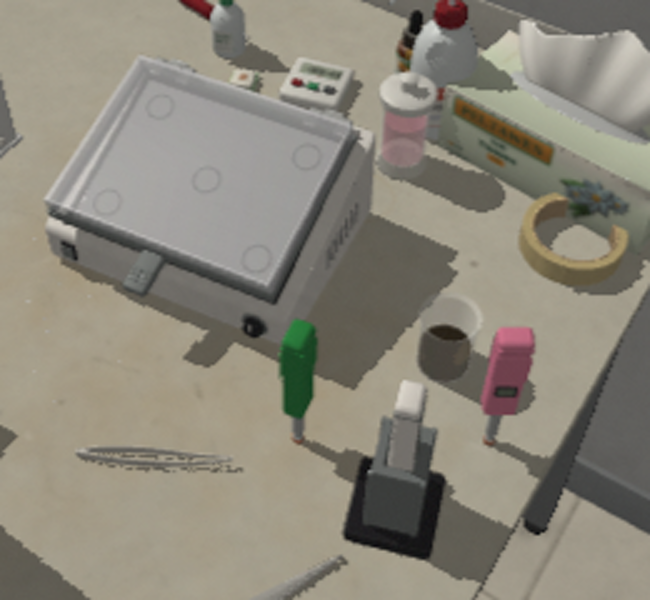

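The pictures show the cover lying nearly shut. The middle ring is at scene (282,232) and side (272,182), and the tab at scene (318,262) and side (247,219). The white probe is in the grey stand, with its top at scene (421,182) and side (354,264). The green and pink look-alikes stand on either side of it.

```bash
cat > h.py <<'E'
from plant import *
import cv2,numpy as np
from scipy.optimize import least_squares
from scipy.spatial.transform import Rotation as R
def proj(d,P):
    P=np.atleast_2d(P);c=P@d["world_to_cam"][:3,:3].T+d["world_to_cam"][:3,3]
    p=c@d["camera_matrix"].T;return p[:,:2]/p[:,2:]
def tri(obs):
    f=lambda X:np.concatenate([(proj(d,X)[0]-uv) for d,uv in obs])
    s=least_squares(f,[600,-100,80]);return s.x,np.abs(s.fun).max()
def plate(px,py,yaw):
    return R.from_euler("ZY",[yaw,-0.349]),np.array([px,py,80.])
E
python3 - <<'E'
from h import *
S=get_image("scene");D=get_image("side")
s=lambda a:np.array(a)/3+[190,130]
d=lambda a:np.array(a)/2.5+[190,110]
cs=s([[275,306],[298,203],[149,317],[394,296],[250,421]]);cd=d([[206,179],[307,157],[161,107],[257,258],[107,202]])
for a,b in zip(cs,cd): print("ring",*tri([(S,a),(D,b)]))
def f(p):
    r,t=plate(*p[:3]);a,b=p[3:]
    L=np.array([[0,0,0],[a,-b,0],[a,b,0],[-a,-b,0],[-a,b,0]])
    W=r.apply(L)+t
    return np.r_[(proj(S,W)-cs).ravel(),(proj(D,W)-cd).ravel()]
for y0 in (0,1.5,-1.5,3):
    q=least_squares(f,[600,0,y0,50,70]);print(q.x.round(3),q.cost)
print("tab end centre",tri([(S,s([396,408])),(D,d([138,285]))]))
print("tab root",tri([(S,s([370,382])),(D,d([149,262]))]))
print("probe top",tri([(S,s([694,155])),(D,d([411,387]))]))
print("jar top",tri([(S,s([230,103])),(D,d([407,90]))]))
print("green top",tri([(S,s([596,220])),(D,d([300,330]))]))
print("pink top",tri([(S,s([627,85])),(D,d([516,335]))]))
print("pink foot",tri([(S,s([602,210])),(D,d([488,440]))]))
print("green foot",tri([(S,s([574,347])),(D,d([297,438]))]))
print("beaker base",tri([(S,s([512,220])),(D,d([443,368]))]))
E
```

```text
ring [607.15782884 -14.65164463  77.3647895 ] 0.18355972558026679
ring [666.16448606 -83.22859951  94.0449463 ] 0.16868128179135056
ring [646.83561241  65.58056745  93.59020103] 0.1433246604552778
ring [568.45107695 -96.18363016  59.43429286] 0.38322284447309585
ring [548.58906553  52.74442076  59.88541716] 0.082053345237739
[ 6.0561e+02 -1.5330e+01  1.3100e-01  5.1882e+01  7.4947e+01] 2.7515777851784327
[ 6.0561e+02 -1.5330e+01  1.3100e-01  5.1882e+01  7.4947e+01] 2.7515777851783887
[607.115 -15.194  -3.017 -70.689 -74.946] 347.1657298772637
[607.115 -15.194   3.267 -70.689 -74.946] 347.1657298772466
tab end centre (array([490.18769147, -30.26021391,  59.24864652]), np.float64(0.10812876245216785))
tab root (array([512.07228046, -26.71964571,  67.68643663]), np.float64(0.695660083733685))
probe top (array([ 464.89115221, -295.46650022,  157.26211766]), np.float64(1.4416249235232215))
jar top (array([ 796.00113771, -112.03882853,   94.73378708]), np.float64(0.4663115997221041))
green top (array([ 472.98041191, -202.72174908,  143.8909964 ]), np.float64(0.5218362143963304))
pink top (array([ 555.58213867, -332.35278042,  142.91897979]), np.float64(0.056241800169601674))
pink foot (array([ 557.49584844, -332.01806499,   -2.48449339]), np.float64(0.3912678196387276))
green foot (array([ 472.05975907, -201.60096902,   -1.90545456]), np.float64(0.13770935279561058))
beaker base (array([ 603.50905343, -266.72358231,   -7.1238161 ]), np.float64(0.719576280026871))
```

View pics/scene0.png

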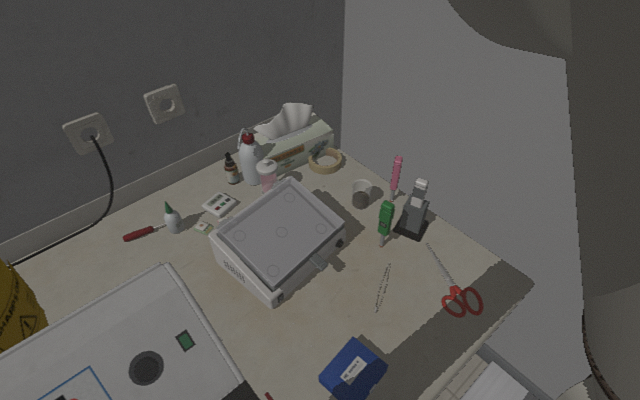

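View pics/side0.png

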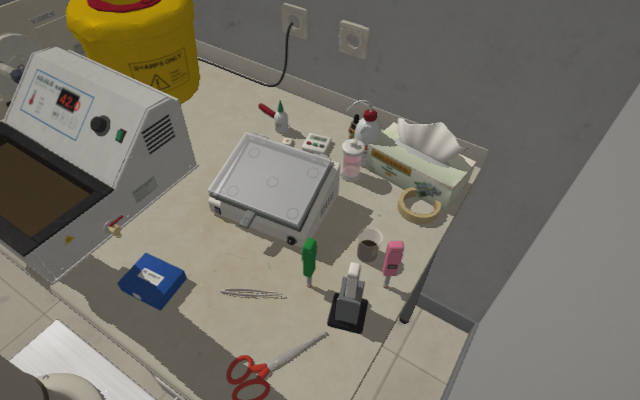

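The scene image shows the water bath left of the dryer, with its hump corner near scene (165,265) and side (165,85). I need its height before swinging past it.

```bash
cat >> h.py <<'E'
def go(target,yawdeg):
    """slides (tool axes after turning) and turn to bring TCP to target with tool y at world yaw"""
    s=get_state();r=R.from_rotvec(s["ee_rot"]);y=r.as_matrix()[:,1]
    cur=np.degrees(np.arctan2(y[1],y[0]));dt=-((yawdeg-cur+90)%180-90)
    r2=r*R.from_euler("z",dt,degrees=True)
    dl=r2.inv().apply(np.array(target)-s["position"])
    print("t",round(s["time_s"],2),"pos",s["position"].round(1),"yaw",round(cur,1),"F",s["wrist_force"].round(1),"w",round(s["width"],1),"ff",round(s["finger_force"],1),"tilt",(r.as_matrix()[:,2]).round(3))
    print("turn",round(dt,1),"slide",dl.round(1));return dl
E
python3 - <<'E'
from h import *
S=get_image("scene");D=get_image("side")
print(tri([(S,[166,265]),(D,[163,82])]),tri([(S,[245,383]),(D,[194,165])]))
W=get_image("wrist")
go([210,615,430],97.5)
go([490,-30,430],97.5)
print(W["world_to_cam"].round(3).tolist(),W["camera_matrix"].tolist())
E
```

```text
(array([561.87426449, 228.56516052, 248.53136919]), np.float64(7.728596296517011)) (array([496.85613912, 214.76563356, -20.28823747]), np.float64(34.45505728782791))
t 1.15 pos [209.9 615.2 226.7] yaw 71.2 F [-0.7 -0.3  0.3] w 92.2 ff 0.0 tilt [-0.  0. -1.]
turn -26.3 slide [-1.000e-01 -2.000e-01 -2.033e+02]
t 1.15 pos [209.9 615.2 226.7] yaw 71.2 F [-0.7 -0.3  0.3] w 92.2 ff 0.0 tilt [-0.  0. -1.]
turn -26.3 slide [-193.5 -676.2 -203.3]
[[0.323, 0.946, 0.0, -649.278], [0.905, -0.309, 0.294, -37.933], [0.278, -0.095, -0.956, 390.372], [0.0, 0.0, 0.0, 1.0]] [[324.6977613673564, 0.0, 321.6757041034209], [0.0, 324.6977613673564, 193.50085408161183], [0.0, 0.0, 1.0]]
```

Call:
{"fn": "play_rows", "kwargs": {
  "slide": [
    [0,0,-60],
    [0,0,-60],
    [0,0,-60],
    [-45,-35,0],
    [-45,-35,0],
    [-45,-35,0],
    [-45,-35,0],
    [-3,-58,0],
    [-3,-58,0],
    [-3,-58,0],
    [-3,-58,0],
    [-3,-58,0]
  ],
  "turn": [-8.7,-8.7,-8.9,0,0,0,0,0,0,0,0,0],
  "hand": [0,0,0,0,0,0,0,0,0,0,0,0]
}}

```text
time_s: 2.65
position: [459.1, 212.2, 407.0]
ee_rot: [-0.204, 3.134, 0.0]
wrist_force: [0.8, 0.4, 0.1]
width: 45.8
finger_force: 0.0
```

```bash
python3 - <<'E'
from h import *
go([495,-30,230],97.5)
E
```

```text
t 2.65 pos [459.1 212.2 407. ] yaw 97.5 F [0.8 0.4 0.1] w 45.8 ff 0.0 tilt [ 0.001  0.    -1.   ]
turn -0.0 slide [  -3.8 -244.8  177. ]
```

Call:
{"fn": "play_rows", "kwargs": {
  "slide": [
    [0,-58,0],
    [0,-58,0],
    [0,-58,20],
    [0,-58,40],
    [-4,-13,40],
    [0,0,40],
    [0,0,30],
    [0,0,0]
  ],
  "turn": [0,0,0,0,0,0,0,0],
  "hand": [0,0,0,0,0,0,0,0]
}}

```text
time_s: 3.65
position: [492.1, -21.7, 239.2]
ee_rot: [0.204, -3.13, -0.001]
wrist_force: [-0.7, 0.5, 0.5]
width: 45.8
finger_force: 0.0
```

```bash
python3 - <<'E'
from h import *
go([495,-30,230],97.5)
W=get_image("wrist");cv2.imwrite("pics/w1.png",W["img"]);np.savez("w1.npz",**W)
for r in cut_out("wrist","cover_tab")[:2]:print(r["confidence"],r["box"])
E
```

```text
t 3.65 pos [492.1 -21.7 239.2] yaw 97.5 F [-0.7  0.5  0.5] w 45.8 ff 0.0 tilt [-0.005  0.    -1.   ]
turn -0.0 slide [-1.8 -8.6  9.2]
0.72 [204.9, 161.1, 218.9, 175.7]
0.7 [205.1, 161.9, 218.4, 173.8]
```

View pics/w1.png

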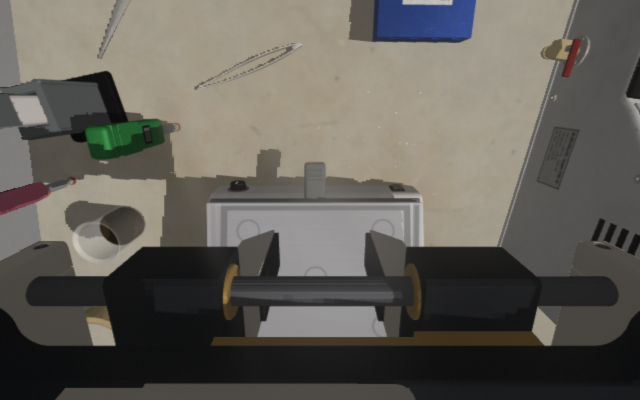

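```bash
python3 - <<'E'
from h import *
W=dict(np.load("w1.npz"));S=get_image("scene");D=get_image("side")
s=lambda a:np.array(a)/3+[190,130]
d=lambda a:np.array(a)/2.5+[190,110]
print(tri([(S,s([398,408])),(D,d([136,286])),(W,[315.5,163])]))
print("proj of old est",proj(W,[490.2,-30.3,61.5]))
r,t=plate(606.3,-15,.131)
print("ring",proj(W,t),"corner rings",proj(W,t+r.apply([[-51.9,-75,0],[-51.9,75,0]])))
# tab end for assumed heights from wrist ray only
for z in (50,55,60,65):
    f=lambda p:proj(W,[p[0],p[1],z])[0]-[315.5,163]
    q=least_squares(f,[490,-30]).x
    l=r.inv().apply(np.r_[q,z]-t);print(z,q.round(1),"plate coords",l.round(1))
    for uv in([305,197],[326,197],[248,230],[384,230]):
        f=lambda p:proj(W,t+r.apply([p[0],p[1],0 if uv[1]>200 else l[2]]))[0]-uv
        print("   ",uv,least_squares(f,[-50,0]).x.round(1))
E
```

```text
(array([484.0630746 , -30.64139975,  63.27549279]), np.float64(1.3237252547241383))
proj of old est [[314.95718477 169.53536895]]
ring [[315.35967055 276.77101262]] corner rings [[248.12051218 229.70759897]
 [382.60862019 229.57914123]]
50 [485.5 -30.5] plate coords [-124.7    0.4   13.5]
    [305, 197] [-87.7 -10.9]
    [326, 197] [-87.7  11.7]
    [248, 230] [-51.6 -75.1]
    [384, 230] [-51.4  76.5]
55 [484.5 -30.6] plate coords [-124.     0.5   18.5]
    [305, 197] [-87.5 -10.7]
    [326, 197] [-87.5  11.7]
    [248, 230] [-51.6 -75.1]
    [384, 230] [-51.4  76.5]
60 [483.5 -30.6] plate coords [-123.2    0.6   23.5]
    [305, 197] [-87.3 -10.4]
    [326, 197] [-87.3  11.6]
    [248, 230] [-51.6 -75.1]
    [384, 230] [-51.4  76.5]
65 [482.5 -30.6] plate coords [-122.4    0.7   28.6]
    [305, 197] [-87.1 -10.2]
    [326, 197] [-87.   11.5]
    [248, 230] [-51.6 -75.1]
    [384, 230] [-51.4  76.5]
```

The tab is at columns 305–326, rows 162–197 in the wrist view. The gripper axis lines up with the dryer, so I go down to grip it across its width.

```bash
python3 - <<'E'
from h import *
go([495.2,-29.1,41],97.5)
E
```

```text
t 3.85 pos [495.2 -21.6 243. ] yaw 97.5 F [-0.7 -0.6 -0.6] w 46.4 ff 0.0 tilt [ 0.003 -0.    -1.   ]
turn -0.0 slide [  1.6  -7.3 202. ]
```

Call:
{"fn": "play_rows", "kwargs": {
  "slide": [
    [1.6,-7.3,50],
    [0,0,55],
    [0,0,50],
    [0,0,30],
    [0,0,17],
    [0,0,0],
    [0,0,0]
  ],
  "turn": [0,0,0,0,0,0,0],
  "hand": [0,0,0,0,0,0,0]
}}

```text
time_s: 4.72
position: [494.8, -29.2, 40.7]
ee_rot: [-0.204, 3.132, -0.0]
wrist_force: [0.4, -0.6, -0.8]
width: 45.6
finger_force: 0.0
```

```bash
python3 - <<'E'
from h import *
go([495.2,-29.1,41],97.5)
S=get_image("scene")["img"];D=get_image("side")["img"];W=get_image("wrist")["img"]
m=np.hstack([cv2.resize(S[170:320,200:370],(400,353)),cv2.resize(D[120:270,190:360],(400,353))])
m=np.vstack([m,cv2.resize(W[100:340,120:520],(800,480))[:247]])
cv2.imwrite("pics/g1.png",m)
E
```

```text
t 4.72 pos [494.8 -29.2  40.7] yaw 97.5 F [ 0.4 -0.6 -0.8] w 45.6 ff 0.0 tilt [ 0.003 -0.    -1.   ]
turn -0.0 slide [-0.4  0.1 -0.3]
```

View pics/g1.png

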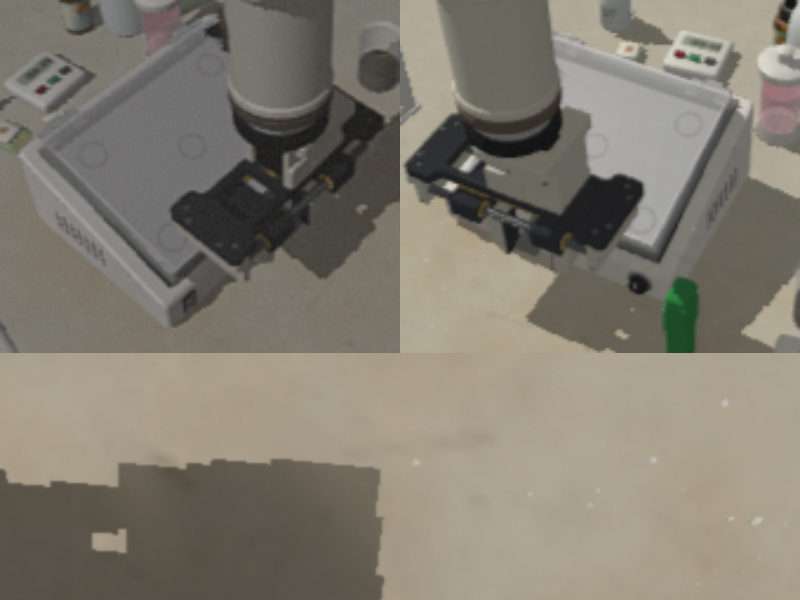

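The fingers straddle the tab without contact (force about 0), so I close.

Call:
{"fn": "play_rows", "kwargs": {
  "slide": [
    [0,0,0],
    [0,0,0],
    [0,0,0],
    [0,0,0],
    [0,0,0]
  ],
  "turn": [0,0,0,0,0],
  "hand": [-1,-1,-1,-1,-1],
  "grip_force": 15
}}

```text
time_s: 5.5
position: [493.4, -28.9, 39.2]
ee_rot: [0.205, -3.135, -0.0]
wrist_force: [-0.7, 1.5, -0.3]
width: 21.9
finger_force: 15.0
```

```bash
python3 - <<'E'
from h import *
g=np.array([494.8,-29.2,59.5]);u=np.array([.9914,.1306,0])
go(g,97.5)
# hinge candidates: hinge dryer-x (rel plate centre), z
gx=(g-[606.3,-15,0])@u; gz=59.5
for zh in (112,129):
    xh=gx+np.sqrt(208**2-(zh-gz)**2);print("gx",gx,"hinge",xh,zh)
    a0=np.arctan2(gz-zh,gx-xh)
    P=[(xh+208*np.cos(a0-t)-gx,zh+208*np.sin(a0-t)-gz) for t in np.linspace(0,1.9,20)]
    print(np.round(P,1).tolist())
E
```

```text
t 5.5 pos [493.4 -28.9  39.2] yaw 97.5 F [-0.7  1.5 -0.3] w 21.9 ff 15.0 tilt [-0.  0. -1.]
turn -0.0 slide [ -1.4  -0.4 -20.3]
gx -112.39561999999994 hinge 88.86975208372438 112
[[0.0, 0.0], [-4.2, 20.4], [-6.4, 41.0], [-6.5, 61.8], [-4.6, 82.5], [-0.5, 102.9], [5.5, 122.8], [13.5, 142.0], [23.4, 160.3], [35.0, 177.5], [48.3, 193.5], [63.2, 208.1], [79.4, 221.1], [96.8, 232.4], [115.3, 241.9], [134.7, 249.5], [154.7, 255.2], [175.1, 258.9], [195.9, 260.4], [216.7, 259.9]]
gx -112.39561999999994 hinge 83.64965538300949 129
[[0.0, 0.0], [-6.0, 19.9], [-9.9, 40.3], [-11.8, 61.0], [-11.6, 81.8], [-9.3, 102.5], [-5.0, 122.8], [1.3, 142.6], [9.6, 161.7], [19.7, 179.9], [31.6, 196.9], [45.2, 212.7], [60.2, 227.0], [76.6, 239.8], [94.2, 250.9], [112.9, 260.1], [132.3, 267.5], [152.4, 272.9], [172.9, 276.2], [193.7, 277.5]]
```

Call:
{"fn": "play_rows", "kwargs": {
  "slide": [
    [4,0,-20],
    [2,0,-21],
    [0,0,-21],
    [-2,0,-21],
    [0,0,0]
  ],
  "turn": [0,0,0,0,0],
  "hand": [-1,-1,-1,-1,-1]
}}

```text
time_s: 6.12
position: [489.9, -29.4, 123.1]
ee_rot: [-0.205, 3.133, 0.0]
wrist_force: [0.2, 1.0, 0.2]
width: 22.0
finger_force: 15.0
```

```bash
python3 - <<'E'
from h import *
go([493.4,-28.9,39.2],97.5)
E
```

```text
t 6.12 pos [489.9 -29.4 123.1] yaw 97.5 F [0.2 1.  0.2] w 22.0 ff 15.0 tilt [ 0.002  0.    -1.   ]
turn -0.0 slide [-3.4  0.  83.9]
```

Call:
{"fn": "play_rows", "kwargs": {
  "slide": [
    [-4,0,-20],
    [-6,0,-20],
    [-8,0,-19],
    [-10,0,-18],
    [0,0,0]
  ],
  "turn": [0,0,0,0,0],
  "hand": [-1,-1,-1,-1,-1]
}}

```text
time_s: 6.75
position: [517.5, -25.7, 199.1]
ee_rot: [-0.205, 3.135, 0.0]
wrist_force: [-0.7, 2.2, 1.2]
width: 21.9
finger_force: 15.0
```

```bash
python3 - <<'E'
from h import *
go([493.4,-28.9,39.2],97.5)
D=get_image("side");S=get_image("scene")
m=np.hstack([cv2.resize(S["img"][130:320,200:370],(400,447)),cv2.resize(D["img"][80:270,190:360],(400,447))]);cv2.imwrite("pics/g2.png",m)
E
```

```text
t 6.75 pos [517.5 -25.7 199.1] yaw 97.5 F [-0.7  2.2  1.2] w 21.9 ff 15.0 tilt [ 0.  0. -1.]
turn -0.0 slide [ 24.3  -0.  159.9]
```

View pics/g2.png

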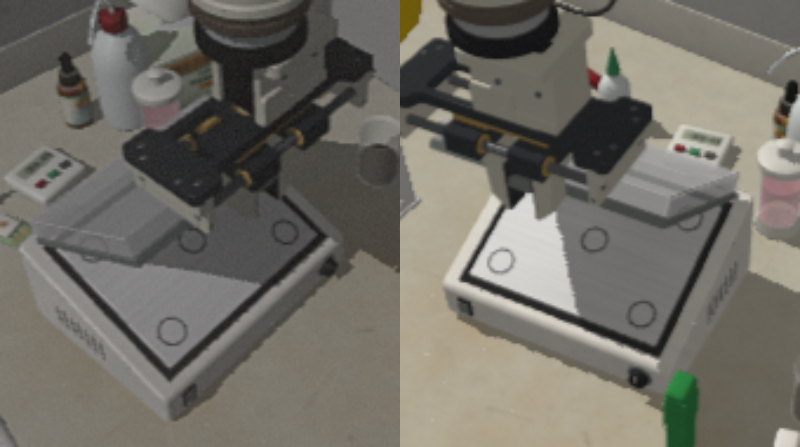

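Call:
{"fn": "play_rows", "kwargs": {
  "slide": [
    [-12,0,-17],
    [-13,0,-16],
    [-15,0,-15],
    [-16,0,-13],
    [-17,0,-11],
    [0,0,0]
  ],
  "turn": [0,0,0,0,0,0],
  "hand": [-1,-1,-1,-1,-1,-1]
}}

```text
time_s: 7.6
position: [589.5, -16.2, 270.4]
ee_rot: [0.205, -3.134, -0.001]
wrist_force: [-1.4, 2.8, 2.5]
width: 21.8
finger_force: 17.8
```

Call:
{"fn": "play_rows", "kwargs": {
  "slide": [
    [-18.5,0,-9.5],
    [-19.5,0,-7.5],
    [-20,0,-6],
    [0,0,0]
  ],
  "turn": [0,0,0,0],
  "hand": [-1,-1,-1,-1]
}}

```text
time_s: 8.1
position: [647.4, -8.5, 293.0]
ee_rot: [-0.205, 3.135, 0.001]
wrist_force: [1.0, 3.0, -1.4]
width: 22.0
finger_force: 15.0
```

Call:
{"fn": "play_rows", "kwargs": {
  "slide": [
    [-10,0,-2],
    [-10,0,-1.5],
    [0,0,0]
  ],
  "turn": [0,0,0],
  "hand": [-1,-1,-1]
}}

```text
time_s: 8.48
position: [667.1, -5.9, 296.5]
ee_rot: [0.205, -3.134, -0.001]
wrist_force: [0.9, 4.6, -6.9]
width: 22.0
finger_force: 15.0
```

Call:
{"fn": "play_rows", "kwargs": {
  "slide": [
    [-5,0,-0.5],
    [-5,0,0],
    [0,0,0]
  ],
  "turn": [0,0,0],
  "hand": [-1,-1,-1]
}}

```text
time_s: 8.85
position: [676.2, -4.7, 297.6]
ee_rot: [0.205, -3.133, -0.001]
wrist_force: [-3.6, 3.8, -5.5]
width: 22.3
finger_force: 15.0
```

Call:
{"fn": "play_rows", "kwargs": {
  "slide": [
    [-4,0,0],
    [-4,0,0],
    [0,0,0]
  ],
  "turn": [0,0,0],
  "hand": [-1,-1,-1]
}}

```text
time_s: 9.22
position: [679.8, -4.2, 297.5]
ee_rot: [0.204, -3.123, -0.001]
wrist_force: [-17.8, 2.4, 0.2]
width: 22.4
finger_force: 15.0
```

The arm reaches the stop with −18 N in x after 1.76 rad of travel, so the cover started about 0.09 rad ajar. I release and rise.

Call:
{"fn": "play_rows", "kwargs": {
  "slide": [
    [3,0,0],
    [0,0,0],
    [0,0,0],
    [0,0,-40],
    [0,0,-40],
    [50,20,0],
    [50,40,0],
    [50,40,0],
    [30,40,0]
  ],
  "turn": [0,0,0,0,0,0,0,0,0],
  "hand": [0,0,0,0,0,0,0,0,0]
}}

```text
time_s: 10.35
position: [486.3, 109.7, 379.2]
ee_rot: [-0.203, 3.133, -0.001]
wrist_force: [0.3, 0.7, 0.7]
width: 45.9
finger_force: 0.0
```

```bash
python3 - <<'E'
from h import *
go([460,-260,330],97.5)
D=get_image("side");S=get_image("scene")
m=np.hstack([cv2.resize(S["img"][110:320,200:370],(400,494)),cv2.resize(D["img"][60:270,190:360],(400,494))]);cv2.imwrite("pics/g3.png",m)
E
```

```text
t 10.35 pos [486.3 109.7 379.2] yaw 97.4 F [0.3 0.7 0.7] w 45.9 ff 0.0 tilt [ 0.002 -0.    -1.   ]
turn -0.1 slide [  74.4 -363.1   49.2]
```

Call:
{"fn": "play_rows", "kwargs": {
  "slide": [
    [8,-58,0],
    [8,-58,0],
    [8,-58,0],
    [8,-58,0],
    [8,-58,0],
    [12,-58,20],
    [12,-50,40],
    [4,0,30],
    [0,0,0]
  ],
  "turn": [0,0,0,0,0,0,0,0,0],
  "hand": [0,0,0,0,0,0,0,0,0]
}}

```text
time_s: 11.58
position: [470.5, -292.7, 287.7]
ee_rot: [0.201, -3.131, -0.003]
wrist_force: [1.0, 0.1, 0.1]
width: 46.0
finger_force: 0.0
```

```bash
python3 - <<'E'
from h import *
go([465,-295,290],97.5)
W=get_image("wrist");np.savez("w2.npz",**W)
print(proj(W,[[465,-295,159],[465,-295,0]]))
for k in ("probe","probe_stand"):
  for r in spot_in("wrist",k)[:3]:print(k,r["confidence"],r["box"])
D=get_image("side");S=get_image("scene");np.savez("S2.npz",**S);np.savez("D2.npz",**D)
w=W["img"][:,:]
m=np.hstack([cv2.resize(S["img"][110:320,200:370],(160,198)),cv2.resize(D["img"][60:270,190:360],(160,198))]);m=cv2.copyMakeBorder(m,0,202,0,0,cv2.BORDER_CONSTANT)
cv2.imwrite("pics/w2raw.png",w);cv2.imwrite("pics/w2.png",np.hstack([w[:,:480],m]))
E
```

```text
t 11.57 pos [ 470.5 -292.7  287.7] yaw 97.3 F [1.  0.1 0.1] w 46.0 ff 0.0 tilt [-0.004  0.002 -1.   ]
turn -0.2 slide [ 5.8 -1.5 -2.3]
[[321.09557666 178.24343735]
 [321.09781583 150.02057024]]
probe 0.73 [306.0, 146.9, 25.2, 42.6]
probe 0.73 [273.5, 205.5, 21.5, 55.8]
probe 0.63 [384.3, 160.4, 39.7, 46.6]
probe_stand 0.71 [290.7, 119.5, 56.0, 63.9]
probe_stand 0.17 [307.1, 146.6, 26.3, 40.9]
```

```bash
python3 - <<'E'
import cv2,numpy as np
w=cv2.imread("pics/w2raw.png");g=cv2.imread("pics/g3.png")
a=cv2.resize(w[90:215,245:405],(800,625-25)[:1]+(420,)) if 0 else cv2.resize(w[90:210,240:440],(700,420),interpolation=cv2.INTER_CUBIC)
b=cv2.resize(g,(290,180));s=cv2.imread("pics/scene0.png")[170:250,380:440];d=cv2.imread("pics/side0.png")[255:345,315:375]
row=np.hstack([b,cv2.resize(s,(135,180)),cv2.resize(d,(120,180))]);row=cv2.copyMakeBorder(row,0,0,0,700-row.shape[1],cv2.BORDER_CONSTANT)
cv2.imwrite("pics/v8.png",np.vstack([a,row]))
E
```

```text
(no output)
```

View pics/v8.png

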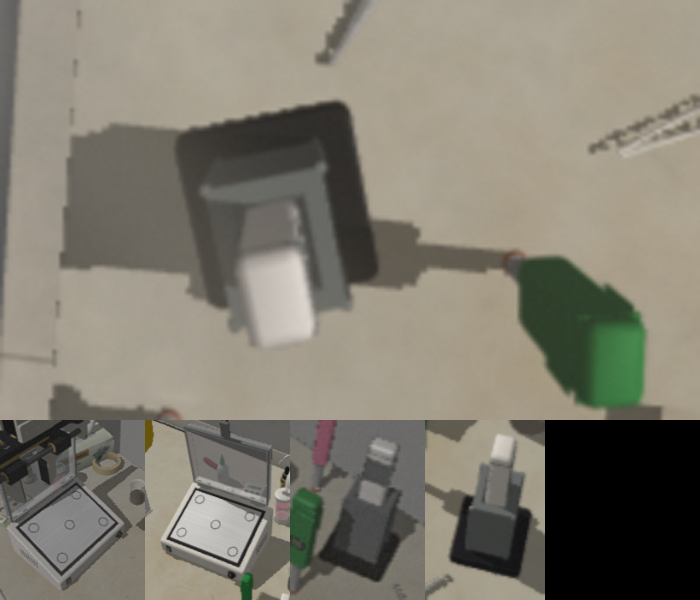

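```bash
python3 - <<'E'
from h import *
W=dict(np.load("w2.npz"));p=lambda a:np.array(a)/3.5+[240,90]
c=p([[240,262],[302,248],[315,332],[254,348]])
def fit(L,z,c,fitz=False):
    def f(q):
        r=R.from_euler("z",q[2]);P=r.apply(np.c_[L,np.zeros(4)])+[q[0],q[1],q[3] if fitz else z]
        return (proj(W,P)-c).ravel()
    q=least_squares(f,[465,-295,.3,z]);return q.x.round(3),np.degrees(q.x[2]).round(1),q.fun.round(1)
# image: right=+y, down=+x ; order: TL,TR,BR,BL
L=lambda a,b:np.array([[-a,-b],[-a,b],[a,b],[a,-b]])/2
print(fit(L(26,18),159,c));print(fit(L(26,18),159,c,True))
f=p([[177,135],[347,101],[379,275],[214,308]])
print(fit(L(72,68),6,f));print(fit(L(68,72),6,f))
col=p([[203,190],[325,165],[350,305],[230,330]])
print("col",fit(L(46,38),88,col))
S=dict(np.load("S2.npz"))
print(proj(W,[[465,-295,159],[465,-295,88]]))
E
```

```text
(array([ 4.624e+02, -2.969e+02,  3.090e-01,  1.590e+02]), np.float64(17.7), array([-1.7, -1.8,  0.4, -1.3,  1.6,  2.2, -0.2,  1. ]))
(array([ 4.70867e+02, -2.96017e+02,  3.09000e-01,  1.23486e+02]), np.float64(17.7), array([-0.3, -0.5, -0.5,  0.3,  0.3,  0.8,  0.5, -0.7]))
(array([ 4.63135e+02, -2.97007e+02,  3.24000e-01,  6.00000e+00]), np.float64(18.5), array([-1.1, -0.8,  0.6, -1.3,  0.7,  1.3, -0.2,  1.1]))
(array([ 4.63017e+02, -2.97076e+02,  3.24000e-01,  6.00000e+00]), np.float64(18.6), array([-2.3,  0.9,  2.3, -0.2,  1.9, -0.5, -1.9, -0. ]))
col (array([ 4.63419e+02, -2.97369e+02,  3.18000e-01,  8.80000e+01]), np.float64(18.2), array([ 0.2, -0.2, -0.6,  0.3, -0.5,  0.4,  1. , -0.6]))
[[321.09557666 178.24343735]
 [321.09680837 162.71869346]]
```

The cover stands upright. The probe top and stand column fit at (463,−297) with a yaw of 18°. The tool cannot tilt, so I plan three steps:
1. Draw the probe straight up.
2. Pivot it about 20° in the pads by drawing its stem against the column's rear edge.
3. Place it on the plate.

```bash
python3 - <<'E'
from h import *
go([463.1,-297.2,110],108.2)
E
```

```text
t 11.82 pos [ 473.7 -291.9  291.8] yaw 97.6 F [0.  1.3 0.1] w 45.7 ff 0.0 tilt [ 0.003 -0.001 -1.   ]
turn -10.6 slide [ 12.2  -1.3 181.8]
```

Call:
{"fn": "play_rows", "kwargs": {
  "slide": [
    [0,0,0],
    [0,0,0],
    [12.2,-1.3,40],
    [0,0,55],
    [0,0,0]
  ],
  "turn": [-5.3,-5.3,0,0,0],
  "hand": [0,0,0,0,0]
}}

```text
time_s: 12.45
position: [459.0, -295.1, 192.4]
ee_rot: [0.494, -3.097, -0.007]
wrist_force: [1.0, 1.0, 0.0]
width: 45.9
finger_force: 0.0
```

```bash
python3 - <<'E'
from h import *
go([463.1,-297.2,110],108.2)
W=get_image("wrist");np.savez("w3.npz",**W);cv2.imwrite("pics/w3.png",W["img"])
for r in cut_out("wrist","probe")[:3]:
    m=r["pixels"];print(r["confidence"],np.round(r["box"]))
r=R.from_euler("z",np.radians(18.2))
for z in (159,88):print(proj(W,[463.1,-297.2,z]+r.apply([[-13,-9,0],[-13,9,0],[13,9,0],[13,-9,0]])).round(0).tolist())
hsv=cv2.cvtColor(W["img"],cv2.COLOR_BGR2HSV);m=((hsv[...,2]>175)&(hsv[...,1]<50)).astype(np.uint8)
n,l,s,c=cv2.connectedComponentsWithStats(m)
for i in range(1,n):
    if s[i,4]>150:print(s[i],c[i].round(1),cv2.minAreaRect(np.argwhere(l==i)[:,::-1].astype(np.float32)))
E
```

```text
t 12.45 pos [ 459.  -295.1  192.4] yaw 108.1 F [1. 1. 0.] w 45.9 ff 0.0 tilt [-0.006  0.003 -1.   ]
turn -0.1 slide [-3.6 -3.7 82.4]
0.86 [392. 202.  57.  46.]
0.64 [305. 177.  29.  69.]
[[304.0, 210.0], [333.0, 210.0], [332.0, 247.0], [305.0, 248.0]]
[[308.0, 181.0], [330.0, 181.0], [329.0, 210.0], [308.0, 210.0]]
[355   3  19  34 171] [364.7  19.5] ((363.6621398925781, 20.027027130126953), (15.124707221984863, 34.35939025878906), 9.462321281433105)
[373   8  30  36 360] [386.8  25.5] ((386.19598388671875, 27.811458587646484), (40.15579605102539, 22.09858512878418), 64.53665161132812)
[322 211  10  35 264] [326.9 228.3] ((326.5, 228.0), (34.0, 9.0), 90.0)
[536 308  23  10 151] [547.1 312.5] ((547.0961303710938, 312.5191955566406), (21.96500587463379, 6.864063739776611), 11.309932708740234)
[532 325  23  20 313] [543.7 333.2] ((542.3379516601562, 334.47296142578125), (21.536266326904297, 18.248287200927734), 9.462322235107422)
```

Call:
{"fn": "play_rows", "kwargs": {
  "slide": [
    [0,0,10],
    [0,0,0],
    [0,0,0]
  ],
  "turn": [0,0,0],
  "hand": [0,0,0]
}}

```text
time_s: 12.92
position: [461.4, -297.3, 185.6]
ee_rot: [-0.493, 3.102, -0.001]
wrist_force: [0.5, -0.1, -0.1]
width: 46.3
finger_force: 0.0
```

```bash
python3 - <<'E'
from h import *
go([463.1,-297.2,110],108.2)
E
```

```text
t 12.93 pos [ 461.4 -297.3  185.6] yaw 108.1 F [ 0.5 -0.1 -0.1] w 46.3 ff 0.0 tilt [ 0.001 -0.001 -1.   ]
turn -0.1 slide [-1.5 -0.4 75.6]
```

Call:
{"fn": "play_rows", "kwargs": {
  "slide": [
    [-1.5,-0.4,30],
    [0,0,30],
    [0,0,15.6],
    [0,0,0],
    [0,0,0],
    [0,0,0],
    [0,0,0],
    [0,0,0]
  ],
  "turn": [0,0,0,0,0,0,0,0],
  "hand": [0,0,0,0,-1,-1,-1,-1],
  "grip_force": 15
}}

```text
time_s: 13.92
position: [462.9, -297.2, 109.9]
ee_rot: [-0.493, 3.102, -0.001]
wrist_force: [-1.1, 0.5, 2.8]
width: 18.0
finger_force: 15.0
```

```bash
python3 - <<'E'
from h import *
go([463.1,-297.2,110],108.2)
E
```

```text
t 13.93 pos [ 462.9 -297.2  109.9] yaw 108.1 F [-1.1  0.5  2.8] w 18.0 ff 15.0 tilt [ 0.001 -0.    -1.   ]
turn -0.1 slide [-0.2 -0.1 -0.1]
```

Call:
{"fn": "play_rows", "kwargs": {
  "slide": [
    [0,0,-10],
    [0,0,-20],
    [0,0,-25],
    [0,0,-25],
    [0,0,-20],
    [0,0,0]
  ],
  "turn": [0,0,0,0,0,0],
  "hand": [-1,-1,-1,-1,-1,-1],
  "grip_force": 15
}}

```text
time_s: 14.68
position: [463.6, -297.7, 211.2]
ee_rot: [-0.493, 3.1, -0.004]
wrist_force: [-0.9, -0.3, -0.7]
width: 17.5
finger_force: 15.0
```

```bash
python3 - <<'E'
from h import *
go([463.1,-297.2,210],108.2)
for n in("scene","side"):
    d=get_image(n);print(n,"pred tip",proj(d,[463,-297,114]).round(1),"grip",proj(d,[463,-297,229]).round(1),[(np.round(r["box"]),round(r["confidence"],2)) for r in spot_in(n,"probe")[:4]])
    np.savez(n+"4.npz",**d);cv2.imwrite(f"pics/{n}4.png",d["img"])
E
```

```text
t 14.68 pos [ 463.6 -297.7  211.2] yaw 108.1 F [-0.9 -0.3 -0.7] w 17.5 ff 15.0 tilt [ 0.003 -0.002 -1.   ]
turn -0.1 slide [0.3 0.6 1.2]
scene pred tip [[418.1 194.3]] grip [[427.7 154.7]] [(array([390., 156.,  12.,  41.]), 0.73), (array([421., 165.,   9.,  29.]), 0.61)]
side pred tip [[351.9 281. ]] grip [[357.9 241.3]] [(array([301., 237.,  17.,  52.]), 0.82), (array([384., 243.,  22.,  44.]), 0.69), (array([348., 227.,  14.,  58.]), 0.6)]
```

The probe is out and held (17.5 mm wide). Now I move behind the column, lower, ease the grip and draw back to pivot it.

Call:
{"fn": "play_rows", "kwargs": {
  "slide": [
    [-20,0,0],
    [-20,0,0],
    [0,0,0],
    [0,0,25],
    [0,0,28],
    [0,0,0],
    [0,0,0]
  ],
  "turn": [0,0,0,0,0,0,0],
  "hand": [-1,-1,-1,-1,-1,-1,-1],
  "grip_force": 15
}}

```text
time_s: 15.75
position: [501.0, -284.9, 157.0]
ee_rot: [-0.493, 3.102, -0.001]
wrist_force: [-0.1, -0.1, -0.6]
width: 17.5
finger_force: 15.0
```

Call:
{"fn": "play_rows", "kwargs": {
  "slide": [
    [6,0,0],
    [6,0,0],
    [6,0,0],
    [0,0,0]
  ],
  "turn": [0,0,0,0],
  "hand": [-1,-1,-1,-1],
  "grip_force": 6
}}

```text
time_s: 16.25
position: [483.0, -290.6, 156.6]
ee_rot: [-0.492, 3.103, -0.001]
wrist_force: [0.4, 0.0, -1.2]
width: 17.8
finger_force: 6.0
```

```bash
python3 - <<'E'
from h import *
t=np.array([463.1,-297.2,157])+R.from_euler("z",np.radians(18.2)).apply([-4.1,0,0])
go(t,108.2)
for n in("scene","side"):
    d=get_image(n);print(n,[(np.round(r["box"]),round(r["confidence"],2)) for r in spot_in(n,"probe")[:4]])
E
```

```text
t 16.25 pos [ 483.  -290.6  156.6] yaw 108.0 F [ 0.4  0.  -1.2] w 17.8 ff 6.0 tilt [ 0. -0. -1.]
turn -0.2 slide [25.  -0.1 -0.4]
scene [(array([375., 202.,  22.,  46.]), 0.96), (array([406., 181.,   9.,  22.]), 0.71), (array([393., 178.,   6.,  18.]), 0.6)]
side [(array([350., 241.,  14.,  35.]), 0.64), (array([385., 244.,  16.,  44.]), 0.63), (array([301., 236.,  17.,  53.]), 0.56)]
```

Call:
{"fn": "play_rows", "kwargs": {
  "slide": [
    [6,0,0],
    [6,0,0],
    [6,0,0],
    [6,0,0],
    [1,0,0],
    [0,0,0],
    [0,0,0]
  ],
  "turn": [0,0,0,0,0,0,0],
  "hand": [-1,-1,-1,-1,-1,-1,-1],
  "grip_force": 6
}}

```text
time_s: 17.32
position: [459.6, -297.9, 156.2]
ee_rot: [0.493, -3.102, -0.0]
wrist_force: [0.0, -0.2, -0.2]
width: 18.0
finger_force: 6.0
```

```bash
python3 - <<'E'
from h import *
go([463.1,-297.2,157],108.2)
for n in("scene","side"):
    d=get_image(n);cv2.imwrite(f"pics/{n}5.png",d["img"]);np.savez(n+"5.npz",**d)
    for r in cut_out(n,"probe")[:4]:
        p=np.argwhere(r["pixels"])[:,::-1].astype(np.float32)
        print(n,np.round(r["box"]),round(r["confidence"],2),cv2.fitLine(p,cv2.DIST_L2,0,.01,.01).ravel().round(2))
E
```

```text
t 17.32 pos [ 459.6 -297.9  156.2] yaw 108.1 F [ 0.  -0.2 -0.2] w 18.0 ff 6.0 tilt [-0.  0. -1.]
turn -0.1 slide [-3.6 -0.4 -0.8]
scene [389. 157.  10.  40.] 0.81 [ 1.0000e-01 -1.0000e+00  3.9403e+02  1.7844e+02]
scene [376. 202.  21.  46.] 0.65 [ 1.7000e-01 -9.8000e-01  3.8542e+02  2.1970e+02]
scene [403. 184.  17.  23.] 0.56 [  0.66  -0.75 410.33 191.98]
side [380. 256.  20.  32.] 0.84 [ 2.6000e-01 -9.7000e-01  3.8925e+02  2.6883e+02]
side [304. 238.  10.  48.] 0.79 [ 4.0000e-02 -1.0000e+00  3.0827e+02  2.6228e+02]
side [347. 252.  17.  29.] 0.75 [ 1.2000e-01 -9.9000e-01  3.5412e+02  2.6641e+02]
```

The probe has pivoted: its scene axis now leans along (0.66,−0.75). I firm up the grip, back off and measure the tilt.

Call:
{"fn": "play_rows", "kwargs": {
  "slide": [
    [0,0,0],
    [0,0,0],
    [-10,0,0],
    [-15,0,0],
    [0,0,-45],
    [0,0,-55],
    [0,0,-50],
    [0,0,0],
    [0,0,0]
  ],
  "turn": [0,0,0,0,0,0,0,0,0],
  "hand": [-1,-1,-1,-1,-1,-1,-1,-1,-1],
  "grip_force": 25
}}

```text
time_s: 18.65
position: [484.0, -289.4, 305.8]
ee_rot: [0.495, -3.102, -0.001]
wrist_force: [-0.7, 0.1, -2.0]
width: 17.9
finger_force: 25.0
```

```bash
cat > tilt.py <<'E'
from h import *
import sys
s=get_state();r=R.from_rotvec(s["ee_rot"]);M=r.as_matrix();g=s["position"]-18.8*M[:,2]
print("t",s["time_s"],"grip",g.round(1),"F",s["wrist_force"].round(1),"w",s["width"],"yaw",np.degrees(np.arctan2(M[1,1],M[0,1])))
for n in("scene","side"):
    d=get_image(n);cv2.imwrite(f"pics/{n}_{sys.argv[1]}.png",d["img"]);np.savez(f"{n}_{sys.argv[1]}.npz",**d)
    for c in cut_out(n,"probe")[:5]:
        p=np.argwhere(c["pixels"])[:,::-1].astype(np.float32)
        q=proj(d,g)[0]
        l=cv2.fitLine(p,cv2.DIST_L2,0,.01,.01).ravel()
        print(n,np.round(c["box"]),round(c["confidence"],2),"grip px",q.round(1),"line",l.round(2))
    for th in (0,10,15,20,25,30):
        a=np.radians(th);sg=-1
        tip=g+115*(np.cos(a)*M[:,2]-np.sin(a)*M[:,0]);top=g-30*(np.cos(a)*M[:,2]-np.sin(a)*M[:,0])
        pt,pq=proj(d,[tip,top]);u=(pq-pt)/np.linalg.norm(pq-pt);print(n,th,"tip",pt.round(1),"top",pq.round(1),"dir",u.round(2))
E
python3 tilt.py 6
```

```text
t 18.65 grip [ 484.  -289.4  324.6] F [-0.7  0.1 -2. ] w 17.87621621600806 yaw 108.12240667615816
scene [391. 157.  14.  41.] 0.86 grip px [425.9 111.7] line [ 1.8000e-01 -9.8000e-01  3.9599e+02  1.7320e+02]
scene [377. 203.  17.  44.] 0.66 grip px [425.9 111.7] line [ 1.6000e-01 -9.9000e-01  3.8543e+02  2.2011e+02]
scene [398. 114.  23.  40.] 0.64 grip px [425.9 111.7] line [  0.52  -0.86 411.23 132.49]
scene 0 tip [415.7 158.7] top [428.9  97.6] dir [ 0.21 -0.98]
scene 10 tip [406.9 155.1] top [431.6  98.6] dir [ 0.4  -0.92]
scene 15 tip [402.8 152.8] top [432.9  99.2] dir [ 0.49 -0.87]
scene 20 tip [398.8 150.3] top [434.1  99.9] dir [ 0.57 -0.82]
scene 25 tip [395.  147.5] top [435.3 100.8] dir [ 0.65 -0.76]
scene 30 tip [391.4 144.5] top [436.4 101.7] dir [ 0.72 -0.69]
side [383. 240.  17.  48.] 0.77 grip px [366.6 187.7] line [ 2.6000e-01 -9.7000e-01  3.9167e+02  2.6014e+02]
side [301. 235.  16.  52.] 0.61 grip px [366.6 187.7] line [ 4.0000e-02 -1.0000e+00  3.0849e+02  2.5785e+02]
side [357. 177.  18.  46.] 0.6 grip px [366.6 187.7] line [ 1.2000e-01 -9.9000e-01  3.6534e+02  1.9558e+02]
side 0 tip [359.  237.6] top [368.9 172.2] dir [ 0.15 -0.99]
side 10 tip [361.4 227.4] top [368.2 175.1] dir [ 0.13 -0.99]
side 15 tip [362.7 222. ] top [367.8 176.7] dir [ 0.11 -0.99]
side 20 tip [363.9 216.5] top [367.4 178.4] dir [ 0.09 -1.  ]
side 25 tip [365.2 210.9] top [367.  180.1] dir [ 0.06 -1.  ]
side 30 tip [366.4 205.1] top [366.6 182. ] dir [ 0.01 -1.  ]
```

```bash
python3 - <<'E'
import cv2,numpy as np
a=cv2.imread("pics/scene_6.png")[90:165,385:445];b=cv2.imread("pics/side_6.png")[165:240,335:395]
f=lambda i:cv2.resize(i,None,fx=6.6,fy=8-0,interpolation=cv2.INTER_CUBIC)
cv2.imwrite("pics/v9.png",np.hstack([f(a),f(b)]))
E
```

```text
(no output)
```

View pics/v9.png

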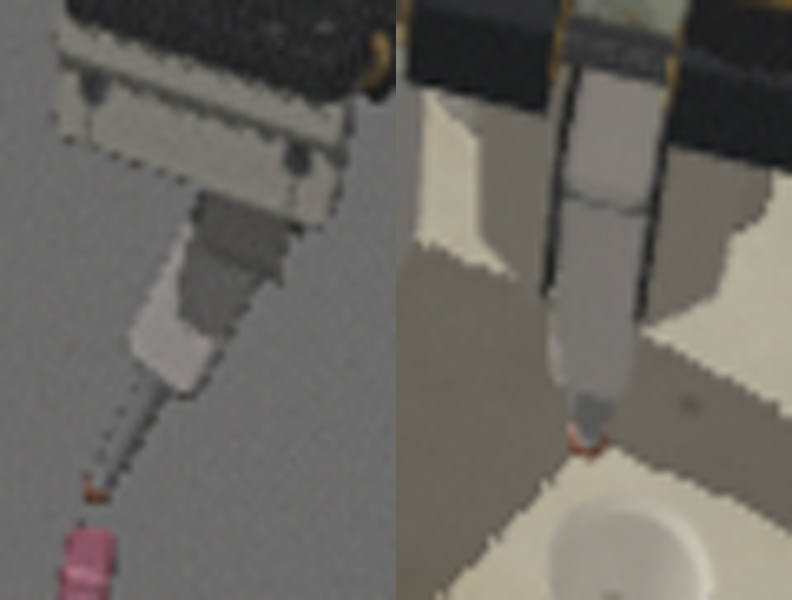

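The tip shows at scene (399.4,151.5) and side (363.9,220.4), which gives a tilt of about 18.5–19°, square to within 1–2°. Next is the hover above the middle ring.

```bash
python3 - <<'E'
from h import *
go([565,-20.5,230],97.5)
E
```

```text
t 18.85 pos [ 482.9 -289.6  304.6] yaw 108.1 F [ 0. -0. -1.] w 18.4 ff 25.0 tilt [-0.003  0.001 -1.   ]
turn 10.6 slide [-116.7  255.9   74.7]
```

Call:
{"fn": "play_rows", "kwargs": {
  "slide": [
    [0,0,0],
    [0,0,0],
    [-20,40,0],
    [-20,43,0],
    [-20,43,0],
    [-20,43,0],
    [-20,43,20],
    [-16.7,43.9,30],
    [0,0,24.7],
    [0,0,0],
    [0,0,0]
  ],
  "turn": [5.3,5.3,0,0,0,0,0,0,0,0,0],
  "hand": [-1,-1,-1,-1,-1,-1,-1,-1,-1,-1,-1]
}}

```text
time_s: 20.23
position: [566.2, -22.3, 232.0]
ee_rot: [-0.202, 3.135, -0.001]
wrist_force: [-0.5, -0.2, 0.1]
width: 17.9
finger_force: 25.0
```

```bash
python3 - <<'E'
from h import *
go([565,-20.5,184.3],97.5)
E
```

```text
t 20.23 pos [566.2 -22.3 232. ] yaw 97.4 F [-0.5 -0.2  0.1] w 17.9 ff 25.0 tilt [ 0. -0. -1.]
turn -0.1 slide [ 0.9  1.9 47.7]
```

Call:
{"fn": "play_rows", "kwargs": {
  "slide": [
    [0.9,1.9,20],
    [0,0,20],
    [0,0,7.7],
    [0,0,0],
    [0,0,0]
  ],
  "turn": [0,0,0,0,0],
  "hand": [-1,-1,-1,-1,-1]
}}

```text
time_s: 20.85
position: [565.6, -19.8, 185.0]
ee_rot: [-0.204, 3.133, -0.0]
wrist_force: [-0.7, -0.4, -1.5]
width: 17.9
finger_force: 25.0
```

```bash
python3 tilt.py 7 | grep -v " 0 tip\|10 tip\|30 tip"; python3 - <<'E'
from h import *
for n in("scene","side"):
    d=dict(np.load(f"{n}_7.npz"))
    print(n,"ring model",proj(d,[606.3,-15,80]).round(1))
    im=d["img"].astype(int);b,g,r=im[...,0],im[...,1],im[...,2]
    m=((r-b>25)&(r-g>15)).astype(np.uint8)  # copper
    y0,x0=map(int,proj(d,[601,-15.7,94])[0][::-1]);w=m[y0-15:y0+15,x0-15:x0+15]
    p=np.argwhere(w);print("copper px",len(p),(p.mean(0)[::-1]+[x0-15,y0-15]) if len(p) else None)
a=cv2.imread("pics/scene_7.png");b=cv2.imread("pics/side_7.png")
d=dict(np.load("scene_7.npz"));e=dict(np.load("side_7.npz"))
def crop(i,d):
    x,y=map(int,proj(d,[600,-16,105])[0]);print(x-25,y-30);return cv2.resize(i[y-30:y+30,x-25:x+25],None,fx=8,fy=8,interpolation=cv2.INTER_CUBIC)
cv2.imwrite("pics/v10.png",np.hstack([crop(a,d),crop(b,e)]))
E
```

```text
t 20.85 grip [565.6 -19.8 203.8] F [-0.7 -0.4 -1.5] w 17.94435364280528 yaw 97.435693524112
scene [376. 200.  19.  46.] 0.75 grip px [291.2 200.9] line [ 1.6000e-01 -9.9000e-01  3.8539e+02  2.1954e+02]
scene [391. 157.  13.  42.] 0.73 grip px [291.2 200.9] line [ 1.7000e-01 -9.9000e-01  3.9524e+02  1.7588e+02]
scene 15 tip [284.7 230.2] top [293.2 192.1] dir [ 0.22 -0.98]
scene 20 tip [281.5 227. ] top [294.2 193. ] dir [ 0.35 -0.94]
scene 25 tip [278.4 223.7] top [295.1 194. ] dir [ 0.49 -0.87]
side [384. 241.  19.  47.] 0.89 grip px [257.5 149.7] line [ 2.7000e-01 -9.6000e-01  3.9175e+02  2.5972e+02]
side [300. 236.  20.  51.] 0.67 grip px [257.5 149.7] line [ 4.0000e-02 -1.0000e+00  3.0855e+02  2.5884e+02]
side 15 tip [269.1 180.3] top [254.  140.5] dir [-0.35 -0.94]
side 20 tip [271.1 176.5] top [253.3 141.6] dir [-0.45 -0.89]
side 25 tip [273.1 172.6] top [252.7 142.8] dir [-0.56 -0.83]
scene ring model [[281.8 231.2]]
copper px 4 [281.5 229. ]
side ring model [[272.1 181.2]]
copper px 4 [271.5  178.75]
257 195
245 145
```

```bash
python3 - <<'E'
from h import *
d=dict(np.load("scene_7.npz"));e=dict(np.load("side_7.npz"))
o=[(d,np.array([281.5,229])),(e,np.array([271.5,178.75]))];c=[(d,np.array([281.7,232])),(e,np.array([272.4,181.6]))]
a,_=tri(o);b,_=tri(c);r,t=plate(0,0,.131)
print(a,b,"tip rel ring, plate frame",r.inv().apply(a-b))
g=np.array([565.6,-19.8,203.8]);tip=a-b+[606.3,-15,80];v=g-tip
print("len",np.linalg.norm(v),"axis plate frame",r.inv().apply(v/np.linalg.norm(v)))
E
```

```text
[605.59344269 -14.5582876   88.32272903] [607.09633291 -14.6903377   77.41465582] tip rel ring, plate frame [ 2.34612717  0.32723466 10.75410537]
len 119.60487308572897 axis plate frame [0.01237742 0.00192598 0.99992154]
```

The tip is 2.3 mm up-slope of the ring centre and the axis is square to within 1°. I correct that, approach along the normal and find contact by averaged force.

Call:
{"fn": "play_rows", "kwargs": {
  "slide": [
    [2.2,-0.3,0.8],
    [-1.5,0,4.2],
    [-1.2,0,3.3],
    [0,0,0],
    [0,0,0]
  ],
  "turn": [0,0,0,0,0],
  "hand": [-1,-1,-1,-1,-1]
}}

```text
time_s: 21.68
position: [565.4, -19.7, 175.5]
ee_rot: [0.204, -3.135, -0.0]
wrist_force: [0.5, -0.5, -1.5]
width: 18.2
finger_force: 25.0
```

```bash
cat > f.py <<'E'
from h import *
r,t=plate(606.3,-15,.131);n=r.apply([0,0,1]);F=[];P=[]
for i in range(9):
    d=get_image("side");s=get_state();F.append(s["wrist_force"]);P.append(s["position"])
F=np.array(F);P=np.mean(P,0)
print("t",round(s["time_s"],2),"F.n",(F@n).mean().round(2),"+-",((F@n).std()/3).round(2),"F plate",r.inv().apply(F.mean(0)).round(2),"tip(115) plate",(r.inv().apply(P+[0,0,18.8]-t)-[0,0,115]).round(1),P.round(1),round(s["width"],1))
E
python3 f.py
```

```text
t 22.12 F.n -1.09 +- 0.13 F plate [-0.14  0.09 -1.09] tip(115) plate [0.4 0.7 6.6] [565.4 -19.7 175.6] 18.0
```

Call:
{"fn": "play_rows", "kwargs": {
  "slide": [
    [-1,0,2.8],
    [0,0,0],
    [0,0,0]
  ],
  "turn": [0,0,0],
  "hand": [-1,-1,-1]
}}

```text
time_s: 22.5
position: [566.3, -19.6, 172.6]
ee_rot: [0.205, -3.135, -0.0]
wrist_force: [-0.7, -0.4, -0.9]
width: 17.8
finger_force: 25.0
```

```bash
python3 f.py
```

```text
t 22.95 F.n -0.95 +- 0.19 F plate [-0.05  0.04 -0.95] tip(115) plate [0.4 0.7 3.6] [566.3 -19.6 172.8] 17.6
```

Call:
{"fn": "play_rows", "kwargs": {
  "slide": [
    [-0.8,0,2.3],
    [0,0,0],
    [0,0,0]
  ],
  "turn": [0,0,0],
  "hand": [-1,-1,-1]
}}

```text
time_s: 23.32
position: [567.2, -19.5, 170.6]
ee_rot: [-0.204, 3.135, -0.0]
wrist_force: [-0.6, 0.0, 0.2]
width: 17.9
finger_force: 25.0
```

```bash
python3 f.py
```

```text
t 23.77 F.n 0.58 +- 0.18 F plate [0.03 0.01 0.58] tip(115) plate [0.4 0.6 1.2] [567.2 -19.5 170.6] 17.9
```

Contact has begun, with the force up 1.65 N. I press about 3.3 mm more along the normal, aiming for a 3.2 N rise.

Call:
{"fn": "play_rows", "kwargs": {
  "slide": [
    [-0.5,0,1.4],
    [-0.5,0,1.4],
    [0,0,0],
    [0,0,0]
  ],
  "turn": [0,0,0,0],
  "hand": [-1,-1,-1,-1]
}}

```text
time_s: 24.28
position: [568.1, -19.4, 167.7]
ee_rot: [-0.204, 3.135, -0.0]
wrist_force: [-0.9, -0.4, 1.7]
width: 18.0
finger_force: 25.0
```

```bash
python3 f.py; python3 tilt.py 8 >/dev/null; python3 - <<'E'
from h import *
a=cv2.imread("pics/scene_8.png");b=cv2.imread("pics/side_8.png")
d=dict(np.load("scene_8.npz"));e=dict(np.load("side_8.npz"))
def crop(i,d):
    x,y=map(int,proj(d,[600,-16,105])[0]);print(x-25,y-30,"ring model",proj(d,[606.3,-15,80]));return cv2.resize(i[y-30:y+30,x-25:x+25],None,fx=8,fy=8,interpolation=cv2.INTER_CUBIC)
cv2.imwrite("pics/v10.png",np.hstack([crop(a,d),crop(b,e)]))
E
```

```text
t 24.73 F.n 1.91 +- 0.14 F plate [ 0.3  -0.02  1.91] tip(115) plate [ 0.3  0.6 -1.8] [568.1 -19.4 167.7] 18.3
257 195 ring model [[281.82150244 231.20332451]]
245 145 ring model [[272.12145347 181.24004426]]
```

View pics/v10.png

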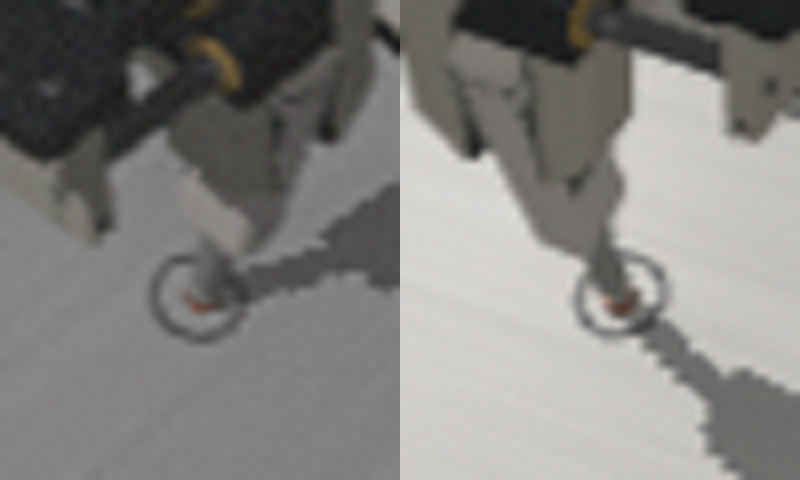

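The foot's copper disc sits inside the ring, near its centre in both views. The push is about 2.95 N (about 3.5 mm of travel), so I add 0.4 mm and hand in.

Call:
{"fn": "play_rows", "kwargs": {
  "slide": [
    [-0.1,0,0.4],
    [0,0,0],
    [0,0,0],
    [0,0,0]
  ],
  "turn": [0,0,0,0],
  "hand": [-1,-1,-1,-1]
}}

```text
time_s: 25.42
position: [568.3, -19.3, 167.3]
ee_rot: [-0.204, 3.135, 0.0]
wrist_force: [-0.5, 0.2, 2.1]
width: 17.8
finger_force: 25.0
```

```bash
python3 f.py; python3 -c "
from plant import *
print(finish_job())"
```

```text
t 25.88 F.n 1.83 +- 0.14 F plate [ 0.78 -0.09  1.83] tip(115) plate [ 0.3  0.6 -2.2] [568.3 -19.4 167.3] 18.2
the job is handed in; nothing more can be done
None
```

I handed the job in at 25.9 s: the cover is fully open and the white probe is held inside the middle ring, within about 1–2° of square, its foot pressed in about half way (roughly 3 N, 3.5–4 mm, estimated from averaged wrist force and travel).

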